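# Load the die carrier and lift it level

## Robot

A 7-joint arm with a two-finger parallel gripper is mounted at the origin on the work surface; the furniture and walls round the work are solid. World frame = base frame: x ahead of the robot, y to its left, z up, the work surface at z = 0. Lengths are in mm, angles in rad, forces in N, time in s.
With the tool pointing down it reaches from about 400 to 850 mm from the base axis. Payload 10.4 kg.
Tool frame: the origin (TCP) lies at the very end of the fingers, on their centre line; the grasp point (between the pads) lies robot.grip_depth behind it (robot.grip_depth is the distance from the TCP to the grasp point, in mm); z points along the fingers, y is the line along which they close (so a half turn about z gives the same grasp; the last joint's range is limited). The gripper opens to 85 mm and grips with 20 to 120 N. Pads are 22 mm wide; open, the fingers measure 114 mm over their backs; the gripper's body (76 mm by 85 mm) begins 54 mm behind the grasp point. The pads swing forward as they close: fully open they stand 13 mm farther back than shut.
Start: joints at [-1.187, 0.332, -0.065, 1.46, 0.022, 1.35, -0.088], TCP at [247.285, 574.022, 231.338] pointing down, gripper open.
Joint ranges: [-2.6, 2.6], [-0.5, 2.12], [-1.47, 1.34], [0.16, 2.42], [-1.27, 4.41], [0.06, 2.06], [-2.6, 2.6]. Speed limits (rad/s): [2.22, 2.22, 2.79, 2.79, 3.14, 3.14, 3.14].

## Interface

Orientations are given as a rotation vector (axis times angle).
In Python, from workcell import robot gives the robot as it stands.
- The arm moves only by the shell command python3 -m inch 'ROWS' [FORCE]. ROWS is JSON, a list of rows, each a list of 3 entries, a list of its own where there are three numbers: the shift along the tool's x, y, z in mm, then the turn about the tool's z in rad, then the opening, from 0 (shut) to 1 (fully open). In form: [[[x, y, z], roll, claw], ...]. A call has 1 to 8 rows; each row is the pose to reach, as a shift and turn from the pose commanded when the call began, along the tool's axes at that moment; what a row does not reach only later rows make up. A row lasts 1/12 s, in which the tool goes at most 41.7 mm and 7.16 degrees, less where a joint would pass 70% of its speed; a pose out of reach is approached as far as the arm can. A call with a gripper value outside its range is refused whole. The fingers move at their own pace and stop on an object; FORCE is the grip in N (left out, the last holds). Time passes only in rows, so rows that repeat a pose let the fingers close. It gives the time, the measured TCP pose, the force, the opening and the grip force at its end, in the units of the state.
- robot.sense(): the state, without advancing time (a new reading comes with each control period).
- robot.get_image(name): name is "scene" or "top" or "wrist"; returns the picture (480x640x3 uint8, red, green, blue); there is no depth.
- robot.get_calibration(name): a dict with "vfov" (degrees; the focal length in pixels is half the picture's height over the tangent of half this angle, whatever the lens; pixels are square), "cx", "cy" (the principal point, pixels), "distortion" ([k1, k2, p1, p2, k3] as OpenCV has them; the pictures are not rectified), "position" and "attitude" of the camera in the world. Camera axes: x right, y up, looking along -z (the intrinsics and any distortion apply to the point x, -y, -z); pixel columns grow to the right and rows downward; lengths in mm; the calibration is good to about 2 mm. A picture is of the moment at which its call begins: read the wrist's pose just before it. get_calibration takes no time and is no camera call; for the wrist camera it gives the pose at the moment of the call.
- robot.job_done(): hands the job in; it is judged then, once.
Trained networks look in the newest picture that a camera, given by its name, has taken for a name from the list of things; names that differ only in an ending like _2 or _b are one class to them, and where a whole thing is asked for, a point or a joint stands for the part that bears it (a point fixed in the world has none). Each returns a list of dicts, best first, with "confidence" (0 to 1); they miss things now and then, are a little off and sometimes report something else, mostly with a low value. They report only what shows in the picture. A call takes as long as a camera call. They do not tell look-alikes from the thing itself.
- robot.search_frame(camera, thing): "location" ([column, row] in pixels, amid what is visible of it).
- robot.silhouettes(camera, thing): "region" (480x640 bool, what is visible of it) and "location" ([column, row] in pixels, amid what is visible of it).
- robot.pinpoint(camera, thing): "location" ([column, row] in pixels: a listed point, or the origin of a listed thing).
The state is a dict: "t": time; "joint_pos": joint angles; "dq": joint speeds; "joint_efforts": joint torques, N m; "position": TCP position; "tool_rot": TCP orientation; "force": force on the tool from outside, world axes, zero at the start; "ft_torque": the same for the moment, N m; "width": opening from 0.0 (shut) to 1.0 (fully open); "grip_force": force on a finger pad.
Only numpy, scipy, OpenCV 4.12 (cv2) and the standard library are available. Lean on these libraries where they do the work, as an engineer would, in place of code of your own. Each camera call takes 0.05 s, during which the arm holds its last target. There are 200 camera calls.

## Task

The two pointed strap-end dies are to be carried to the press together: take the loose pointed die out of the slotted wooden rack and hang it by its hole on the empty end of the carrier's cross rod, between the collar and the upturned tip, so that it balances the one already hanging there, and let go of it. Then take the carrier by the wooden grip of its swing handle, lift it at least 5 cm clear of the table and finish while still holding it up by the grip, still and level, with both dies hanging. Leave the wider clipped-corner die in its slot, do not tip the carrier over, and do not push the other things on the bench about.

Things in the scene. Friction and masses are not known exactly. Their poses are not given: they have to be found in the camera images.
- carrier: Die carrier: loose grey steel stand, 0.5 kg. Origin under the middle of its foot (120 x 130 x 12 mm), z up. A 14 mm square post rises to a pivot boss (18 mm thick, 36 mm long in x) at z = 142 mm. A round rod 9 mm thick runs along its own y at x = 0, z = 125 mm. hung_die hangs on the -y end; the +y end is empty. Hung by its handle it tilts over 20 degrees with one die, hardly with two.
- rod_seat (a point): Middle of the empty seat: on the axis of the carrier's rod (axes as the carrier's) at its y = +90, z = 125 mm. Towards the post a 28 mm collar (y = 67 to 74 mm) bounds it. The rod is straight to y = 107 mm; from there the free end turns up: its axis rises 9 mm over the last 15 mm, and the rounded tip reaches y = 127, z = 138.5 mm. The -y end is the mirror image.
- swing_handle: The carrier's stirrup handle (40 g), turning with slight friction about the carrier's x axis. Origin on the pivot, 142 mm above the carrier's underside; own x along the pivot, own z up the stirrup. Two 6 mm wires at x = -27 and +27 mm carry the grip. It stays where it is left and leans up to 7 degrees at the start.
- grip (a point): Centre of the swing handle's wooden grip (axes as the handle's), 48 mm above the pivot, so 190 mm above the table when upright: a bar 48 mm long (x), 16 mm wide (y), 18 mm tall; 30 mm are free below it down to the boss.
- loose_die: Pointed strap-end die to hang: steel plate 44 (x) x 6 (y) x 117 (z) mm, 0.17 kg, sides straight up to z = 95 mm, 90 degree point on top; stands upright in the rack. Origin: centre of the lower edge; y normal to the plate. On the -y face a rim 2.5 mm thick stands 6 mm proud, flush with the edges, from z = 36 mm up: the side edges are 12 mm thick there (y = -9 to +3 mm).
- die_hole (a point): Centre of the 22 mm hole through loose_die (axes as the die's; the hole runs along y), 78 mm above its lower edge.
- die_rack: Slotted hardwood rack fixed to the table, 60 (x) x 90 (y) x 42 mm, origin under its centre. Two open-ended slots run along its own x at y = -22 and +22 mm, 8 mm wide, 28 mm deep (floor at z = 14 mm). One die stands in each; which die is in which slot varies.
- hung_die: Same as loose_die, already hanging by its hole on the carrier's rod at -y, point up, its plate across the rod.
- wide_die: A different die that stays in the other slot of the rack: 60 (x) x 6 (y) x 100 (z) mm with two clipped corners at the top, a 22 mm hole at z = 69 mm, rim on the -y face; origin at the centre of its lower edge.
- tin: Bystander: round open tin, 60 mm wide, 20 mm high, origin under its centre.
- weight: Bystander: round brass weight with a knob, 48 mm wide, 62 mm high, origin under its centre.
- wax: Bystander: block of beeswax, 34 x 55 x 18 mm, origin under its centre.
- spool: Bystander: spool of thread standing on end, 44 mm wide, 56 mm high, origin under its centre.
Things that resemble listed ones, but are neither listed nor needed, are in the scene too. Leave any orange look-alike of the loose_die alone.

How it is judged (in metres and radians):
On the way:
1. the loose pointed die hangs by its hole on the empty rod end, between collar and tip, let go, with the carrier standing on the table (y of loose_die in the frame of carrier between 0.072 and 0.122 m and x of loose_die in the frame of carrier between -0.025 and 0.025 m and z of loose_die in the frame of carrier between 0.03 and 0.052 m and angle between loose_die's own z axis and vertical below 0.3 rad and contact force between loose_die and carrier above 0.5 N and contact force between the fingers and loose_die below 0.05 N and height (world z) of carrier below 0.01 m), for 0.2 s.
At the end, for the whole second after the job is handed in: Foot of the carrier over 45 mm above the table, tilt under 0.1 rad, slower than 30 mm/s and 0.25 rad/s, fingers on the swing handle; both pointed dies hang on the rod, one each end between collar and tip, untouched by the robot; the wide die stands in its slot (height (world z) of carrier above 0.045 m and angle between carrier's own z axis and vertical below 0.1 rad and linear speed of carrier below 0.03 m/s and angular speed of carrier below 0.25 rad/s and contact force between the fingers and swing_handle above 1 N and contact force between the arm and loose_die below 0.05 N and contact force between the arm and hung_die below 0.05 N and y of loose_die in the frame of carrier between 0.072 and 0.122 m and x of loose_die in the frame of carrier between -0.03 and 0.03 m and z of loose_die in the frame of carrier between 0.028 and 0.054 m and y of hung_die in the frame of carrier between -0.122 and -0.072 m and x of hung_die in the frame of carrier between -0.03 and 0.03 m and z of hung_die in the frame of carrier between 0.028 and 0.054 m and distance between wide_die and die_rack below 0.04 m and angle between wide_die's own z axis and vertical below 0.2 rad); the arm keeps its last pose, push and grip.
It fails at once if the wide die is pulled up out of its slot or knocked over (distance of wide_die from where it was at the start of the episode above 0.025 m or angle between wide_die's own z axis and vertical above 0.35 rad).
It fails at once if the carrier is tipped over (angle between carrier's own z axis and vertical above 0.35 rad).
It fails at once if a bystander is pushed about (distance of any of tin, weight, wax, spool from where it was at the start of the episode above 0.03 m).
It also fails if it takes over 58 s, if anything falls off the work surface, if the arm or the gripper's body presses on something with over 40 N, if the wrist force passes 120 N, or if a joint passes its speed limit or range.

## Working session

There is one attempt and no reset: what is moved stays moved. The work goes in short steps, Python scripts to look and compute and a shell command to move; the robot and the scene stay as the last step left them, time stands still between calls to the robot, and variables do not carry over. Pictures are saved under pics/ and viewed, at most 10 in all, crops included, and the job is handed in when it is done.

```bash
ls; mkdir -p pics
cat > h.py <<'E'
import numpy as np, cv2, json
from scipy.spatial.transform import Rotation as R
from workcell import robot
def cam(name):
    c=robot.get_calibration(name); f=240/np.tan(np.radians(c["vfov"])/2)
    K=np.array([[f,0,c["cx"]],[0,f,c["cy"]],[0,0,1.]])
    a=np.array(c["attitude"],float)
    Rm=R.from_rotvec(a).as_matrix() if a.shape==(3,) else a
    return K,np.array(c["distortion"],float),np.array(c["position"],float),Rm
def ray(name,px,C=None):
    K,d,p,Rm=C or cam(name)
    u=cv2.undistortPoints(np.array([[px]],float),K,d)[0,0]
    v=Rm@np.array([u[0],-u[1],-1]); return p,v/np.linalg.norm(v)
def atz(name,px,z,C=None):
    p,v=ray(name,px,C); return p+v*(z-p[2])/v[2]
def proj(name,X,C=None):
    K,d,p,Rm=C or cam(name)
    q=(np.atleast_2d(X)-p)@Rm; q=q*[1,-1,-1]
    return cv2.projectPoints(q,np.zeros(3),np.zeros(3),K,d)[0][:,0]
def tri(rs):
    A=sum(np.eye(3)-np.outer(v,v) for p,v in rs); b=sum((np.eye(3)-np.outer(v,v))@p for p,v in rs)
    X=np.linalg.solve(A,b); return X,[round(float(np.linalg.norm((np.eye(3)-np.outer(v,v))@(X-p))),1) for p,v in rs]
def save(name,fn): cv2.imwrite('pics/'+fn,cv2.cvtColor(robot.get_image(name),cv2.COLOR_RGB2BGR))
E
python3 - <<'E'
from h import *
save('scene','s0.png');save('top','t0.png')
for n in('scene','top','wrist'):
    c=robot.get_calibration(n);print(n,{k:np.round(v,3) for k,v in c.items()})
print(robot.grip_depth,robot.sense())
for n in('scene','top'):
  for t in['carrier','rod_seat','swing_handle','grip','loose_die','die_hole','die_rack','hung_die','wide_die','tin','weight','wax','spool']:
    print(n,t,[(np.round(o['location'],1).tolist(),round(o['confidence'],2)) for o in robot.pinpoint(n,t)[:3]])
E
```

```text
pics
scene {'vfov': np.float64(54.728), 'cx': np.float64(319.931), 'cy': np.float64(239.197), 'distortion': array([0.036, 0.   , 0.   , 0.   , 0.   ]), 'position': array([ -50.447, -397.704,  855.735]), 'attitude': array([ 0.649, -0.333, -0.948])}
top {'vfov': np.float64(52.135), 'cx': np.float64(320.029), 'cy': np.float64(240.856), 'distortion': array([-0.072,  0.   ,  0.   ,  0.   ,  0.   ]), 'position': array([ 351.635,  -66.587, 1362.351]), 'attitude': array([ 0.058, -0.031, -1.558])}
wrist {'vfov': np.float64(58.993), 'cx': np.float64(313.449), 'cy': np.float64(243.076), 'distortion': array([-0.102,  0.   ,  0.   ,  0.   ,  0.   ]), 'position': array([171.174, 606.343, 372.524]), 'attitude': array([-0.292, -0.19 ,  1.153])}
18.700000000000003 {'t': 0.1, 'joint_pos': array([-1.1865825 ,  0.33280108, -0.06470018,  1.4608285 ,  0.02157429,
        1.34989447, -0.0885067 ]), 'dq': array([-0.00078665, -0.00148067, -0.0001289 , -0.00160389, -0.00073166,
       -0.00142423,  0.00301933]), 'joint_efforts': array([ 8.77668263e-04, -6.26743555e+01,  4.87034780e-02, -3.92428923e+01,
      
[... 967 characters left out ...]
, 0.69)]
top carrier [([382.0, 240.8], 0.71)]
top rod_seat [([356.5, 227.5], 0.77)]
top swing_handle [([395.4, 235.0], 0.54), ([393.9, 237.1], 0.52)]
top grip [([396.9, 235.9], 0.56), ([211.4, 255.4], 0.36)]
top loose_die [([216.8, 252.8], 0.68), ([245.2, 279.8], 0.58), ([212.2, 284.7], 0.55)]
top die_hole [([206.3, 285.0], 0.66), ([209.9, 256.9], 0.59), ([218.6, 244.4], 0.42)]
top die_rack [([217.2, 244.6], 0.7), ([278.8, 261.1], 0.23)]
top hung_die [([357.1, 230.7], 0.7), ([419.0, 248.0], 0.65)]
top wide_die [([218.8, 240.4], 0.65)]
top tin [([278.0, 263.2], 0.63)]
top weight [([437.7, 270.9], 0.83), ([382.8, 241.5], 0.28)]
top wax [([304.1, 255.4], 0.73)]
top spool [([300.8, 199.2], 0.7)]
```

View pics/s0.png

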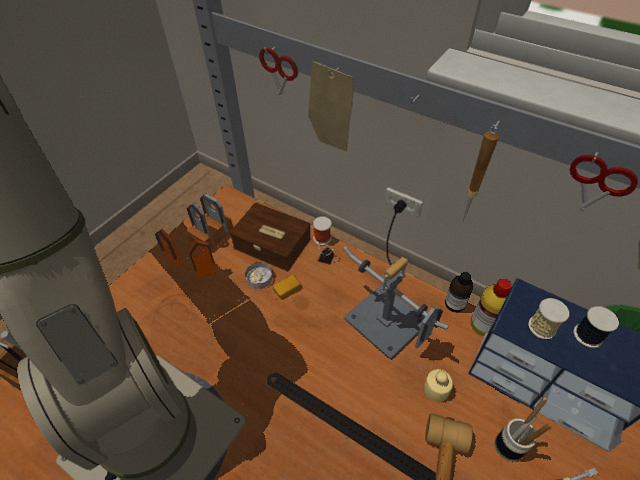

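View pics/t0.png

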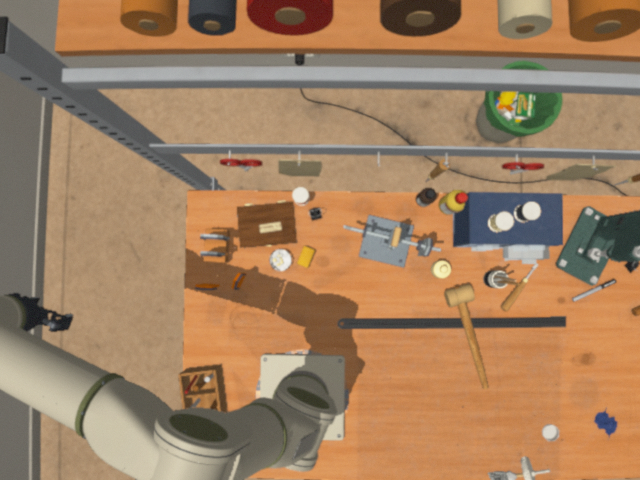

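The scene view shows the carrier at about (390,300), with its empty end at upper left (348,250) and the hung die at (428,325). The rack is at about (205,215) with two grey dies, and the orange look-alikes are at (165,243) and (202,260). The top view agrees: carrier at (385,240), rack at (215,243).

Run:
```python
from h import *
s=cv2.imread('pics/s0.png');t=cv2.imread('pics/t0.png')
a=cv2.resize(s[180:280,140:240],(400,400),interpolation=cv2.INTER_CUBIC)
b=cv2.resize(t[215:295,180:260],(400,400),interpolation=cv2.INTER_CUBIC)
cv2.imwrite('pics/c0.png',np.hstack([a,b]))
print('carrier foot top',atz('top',[382,240.8],0),'scene',atz('scene',[383.7,323],0))
print('grip',tri([ray('top',[396.9,235.9]),ray('scene',[393.6,266.6])]))
print('rodseat',atz('top',[356.5,227.5],125))
print('tip+ ',atz('top',[345,227.5],138),'tip-',atz('top',[436,243],138))
print('rack',atz('top',[217,244.6],0),atz('scene',[211.3,233.4],0))
for q in([218.8,240.4],[216.8,252.8],[212.2,284.7],[245.2,279.8]):print(q,atz('top',q,14))
for q in([278,263.2],[437.7,270.9],[304,255.4],[315,214]):print(q,atz('top',q,0))
```

```text
carrier foot top [ 430.55842805 -215.16629768    0.        ] scene [ 427.07652221 -227.00383916    0.        ]
grip (array([ 430.34708043, -227.73438705,  193.26500247]), [2.2, 2.2])
rodseat [ 456.26383846 -136.906583    125.        ]
tip+  [ 454.84280088 -107.40611055  138.        ] tip- [ 418.59643981 -335.29583644  138.        ]
rack [414.65600396 245.36018383   0.        ] [4.16868081e+02 2.44941929e+02 1.13686838e-13]
[218.8, 240.4] [425.71834311 237.39798004  14.        ]
[216.8, 252.8] [391.28203495 242.17303495  14.        ]
[212.2, 284.7] [303.03995808 253.01478094  14.        ]
[245.2, 279.8] [317.90095974 161.56353925  14.        ]
[278, 263.2] [364.88791084  73.16315053   0.        ]
[437.7, 270.9] [ 348.71102224 -370.3269048     0.        ]
[304, 255.4] [387.45338387   1.11258488   0.        ]
[315, 214] [503.36075588 -27.96914473   0.        ]
```

View pics/c0.png

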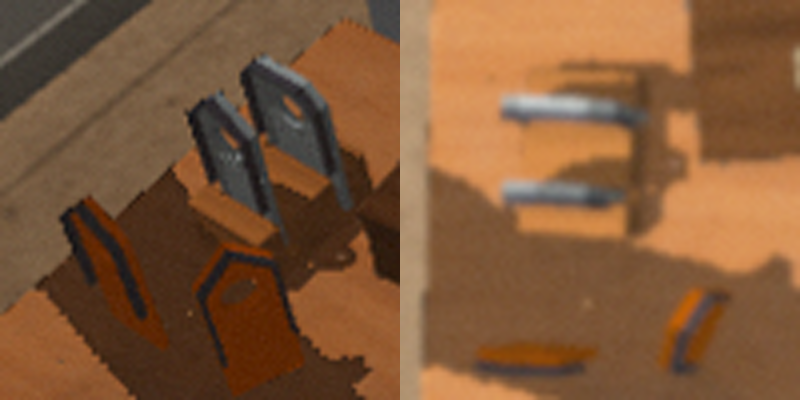

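The left crop shows the near die (lower x) with a pointed top and its rim facing the robot. The far die has clipped corners, so it is the wide one. The target is the die at x≈391, y≈242. I'll move over it and look with the wrist camera.

```bash
python3 -m inch '[[[-240,-226,0],-0.4,1],[[-240,-226,0],-0.4,1],[[-240,-226,0],-0.4,1],[[-240,-226,0],-0.4,1],[[-240,-226,0],-0.4,1],[[-240,-226,0],-0.4,1],[[-240,-226,0],-0.4,1],[[-240,-226,0],-0.4,1]]'
python3 - <<'E'
from h import *
s=robot.sense();M=R.from_rotvec(s['tool_rot']).as_matrix();print(s['t'],s['position'].round(1),M.round(3).tolist(),s['joint_pos'].round(2))
C=cam('wrist');print(C[2],C[3][:,2])
save('wrist','w1.png')
for t in['loose_die','die_hole','wide_die','die_rack']:
    print(t,[(np.round(o['location'],1).tolist(),round(o['confidence'],2)) for o in robot.pinpoint('wrist',t)[:3]])
E
```

```text
t: 2.07
position: [378.9, 269.1, 231.6]
tool_rot: [0.012, 3.141, 0.001]
force: [1.6, -0.5, 0.3]
width: 0.999
grip_force: 0.0
2.0667 [378.9 269.1 231.6] [[-1.0, 0.008, 0.0], [0.008, 1.0, 0.001], [-0.0, 0.001, -1.0]] [-0.81 -0.03  0.09  1.87  0.    1.3   0.85]
[296.03483501 269.25775996 373.48130617] [-0.32381687  0.00231113  0.94611696]
loose_die [([282.3, 210.5], 0.93), ([296.0, 111.0], 0.93), ([201.4, 126.9], 0.55)]
die_hole [([293.7, 111.6], 0.7), ([275.4, 241.9], 0.63)]
wide_die [([276.2, 260.8], 0.88)]
die_rack [([285.4, 230.4], 0.6)]
```

View pics/w1.png

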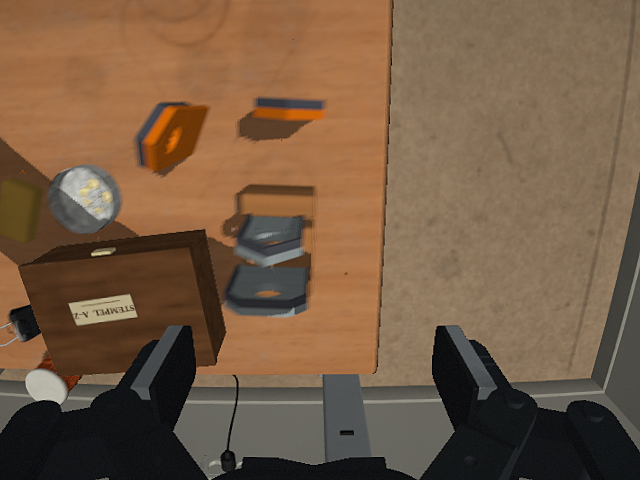

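The view has image right = +y and image down = +x. The pointed die is the nearer grey one, from about (237–303, 215) to its point at (270,265), with its rimmed face towards the robot. The wide die is at (268,290). I'll fit the die's pose from its silhouette.

```bash
cat >> h.py <<'E'
from scipy.optimize import minimize
prof=[(-22,95),(0,117),(22,95)]
def diepts(zlo):
    P=[(x,y,z) for y in(-9,3) for x,z in prof+[(-22,36),(22,36)]]+[(x,y,zlo) for x in(-22,22) for y in(-3,3)]
    return np.array(P,float)
def mask(name,X,C):
    m=np.zeros((480,640),np.uint8); h=cv2.convexHull(np.round(proj(name,X,C)*8).astype(np.int32)); cv2.fillConvexPoly(m,h,1,cv2.LINE_8,3); return m>0
def place(P,x,y,z,yaw): return P@R.from_euler('z',yaw).as_matrix().T+[x,y,z]
def iou(a,b): return (a&b).sum()/max(1,(a|b).sum())
def fit(views,P,z,p0,d=(8,8,0.15)):
    f=lambda p:-sum(iou(mask(n,place(P,p[0],p[1],z,p[2]),C),g) for n,C,g in views)
    p0=np.array(p0,float); S=np.array([p0]+[p0+np.eye(3)[i]*d[i] for i in range(3)])
    r=minimize(f,p0,method='Nelder-Mead',options=dict(initial_simplex=S,xatol=.02,fatol=1e-4,maxiter=200)); return r.x,-r.fun/len(views)
E
python3 - <<'E'
from h import *
C=cam('wrist');robot.get_image('wrist')
for o in robot.silhouettes('wrist','loose_die'):
    g=np.array(o['region']);ys,xs=np.nonzero(g);print(np.round(o['location'],1),o['confidence'],g.sum(),xs.min(),xs.max(),ys.min(),ys.max())
    if abs(o['location'][0]-270)<25 and 215<o['location'][1]<270:
        for yaw in(0,-.1,.1):
            # die -y (rim) facing world -x => die yaw -90deg
            print(fit([('wrist',C,g)],diepts(28),14,[391,243,-np.pi/2+yaw]))
E
```

```text
[167.  131.8] 0.97 3644 134 207 101 172
[286.8 109.5] 0.79 1427 254 322 97 120
[271.4 237. ] 0.7 2798 234 302 214 266
(array([390.56326238, 240.42975883,  -1.60216916]), np.float64(0.9019354838709678))
(array([390.88170818, 240.28548735,  -1.57770723]), np.float64(0.902746365105008))
(array([390.60540244, 240.36890254,  -1.60836056]), np.float64(0.9013857557202707))
[ 86.  196.4] 0.48 3868 48 120 165 232
```

```bash
python3 -m inch '[[[-9,-28.5,40],0.01,0.75],[[-9,-28.5,75],0.01,0.75],[[-9,-28.5,75],0.01,0.75],[[-9,-28.5,75],0.01,0.75]]'
python3 - <<'E'
from h import *
C=cam('wrist')
for z in(40,60):print('box corner',atz('wrist',[205,231],z,C))
save('wrist','w2.png');C=cam('wrist')
for o in robot.silhouettes('wrist','loose_die'):
    g=np.array(o['region']);ys,xs=np.nonzero(g);print(np.round(o['location'],1),o['confidence'],g.sum(),xs.min(),xs.max(),ys.min(),ys.max())
    f=fit([('wrist',C,g)],diepts(28),14,[390.7,240.4,-1.59],(5,5,.1))
    if f[1]>.6: print(f)
print(robot.sense()['position'])
E
```

```text
t: 2.75
position: [385.7, 243.2, 155.5]
tool_rot: [-0.024, -3.138, 0.004]
force: [0.4, 0.7, 1.3]
width: 0.75
grip_force: 0.0
box corner [381.32886716 173.03378574  40.        ]
box corner [375.27593295 178.57366377  60.        ]
[309.7 271.6] 0.81 5666 264 355 234 313
(array([392.13730683, 241.86163441,  -1.6054927 ]), np.float64(0.9264730018053504))
[169.2 130.3] 0.75 6344 124 222 87 182
[337.8  95.3] 0.62 2770 291 388 77 109
[387.39198818 244.79612609 158.27565538]
```

View pics/w2.png

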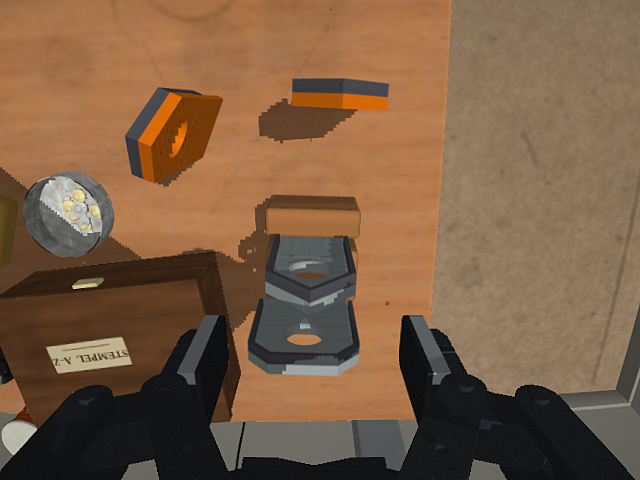

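The pointed die is centred between the fingers at column ~310, with its rim towards the robot, and the wide die is beyond it. The box is clear of the left finger, so I'm descending to grasp.

```bash
python3 -m inch '[[[-1.5,-3,30],0.01,0.75],[[-1.5,-3,55],0.01,0.75],[[-1.5,-3,82],0.01,0.75],[[-1.5,-3,82],0.01,0.75],[[-1.5,-3,82],0.01,0.75]]' && python3 -m inch '[[[0,0,0],0,0.45],[[0,0,0],0,0.4],[[0,0,0],0,0.3],[[0,0,0],0,0.2],[[0,0,0],0,0.2],[[0,0,0],0,0.2]]' 60
python3 -c "
from h import *
save('wrist','w3.png')
for i in range(3):
  robot.get_image('wrist');s=robot.sense();print(s['position'].round(1),s['width'].round(3),s['grip_force'],s['force'].round(1))"
```

```text
t: 3.27
position: [388.7, 241.0, 75.6]
tool_rot: [0.04, 3.141, 0.0]
force: [0.7, -0.6, 1.4]
width: 0.752
grip_force: 0.0
t: 3.77
position: [389.9, 241.2, 77.0]
tool_rot: [0.042, 3.138, 0.005]
force: [-0.5, -1.0, 7.7]
width: 0.497
grip_force: 60.4Traceback (most recent call last):
  File "<string>", line 5, in <module>
    robot.get_image('wrist');s=robot.sense();print(s['position'].round(1),s['width'].round(3),s['grip_force'],s['force'].round(1))
                                                                          ^^^^^^^^^^^^^^^^
AttributeError: 'float' object has no attribute 'round'
```

View pics/w3.png

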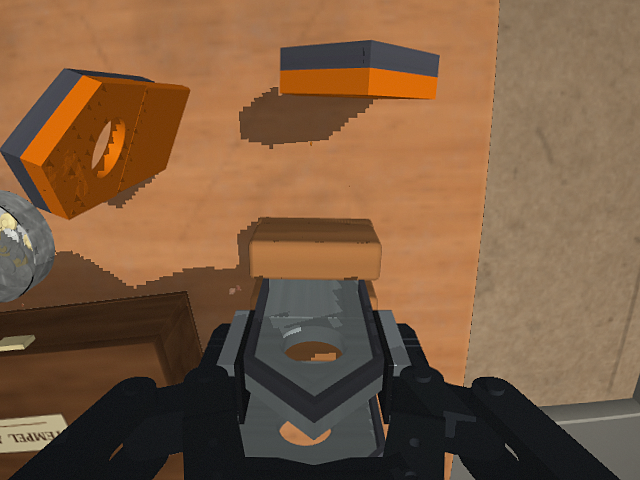

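The die is gripped by its rimmed edges (width 0.50 ≈ 42 mm, 60 N) and the hole is clear. I'll lift it and carry it towards the carrier, turning on the way, then measure the carrier.

```bash
python3 -m inch '[[[0,0,-20],0,0.2],[[0,0,-55],0,0.2],[[0,0,-95],0,0.2],[[0,0,-135],0,0.2],[[0,0,-175],0,0.2],[[0,0,-215],0,0.2],[[0,0,-250],0,0.2],[[0,0,-250],0,0.2]]'
python3 - <<'E'
from h import *
s=robot.sense();print(s['position'].round(1),s['width'],s['grip_force'],s['force'].round(1))
for n in('top','scene'):
  robot.get_image(n)
  for t in('carrier','rod_seat','grip','hung_die'):
    print(n,t,[(np.round(o['location'],1).tolist(),round(o['confidence'],2)) for o in robot.pinpoint(n,t)[:2]])
E
python3 -m inch '[[[-9,-41,0],0.12,0.2],[[-18,-82,0],0.24,0.2],[[-28,-123,0],0.36,0.2],[[-37,-164,0],0.48,0.2],[[-46,-205,0],0.6,0.2],[[-56,-246,0],0.72,0.2],[[-65,-287,0],0.84,0.2],[[-74,-325,0],0.96,0.2]]' && python3 -m inch '[[[0,0,0],0.12,0.2],[[0,0,0],0.24,0.2],[[0,0,0],0.36,0.2],[[0,0,0],0.48,0.2],[[0,0,0],0.6,0.2],[[0,0,0],0.74,0.2],[[0,0,0],0.74,0.2],[[0,0,0],0.74,0.2]]'
python3 - <<'E'
from h import *
s=robot.sense();M=R.from_rotvec(s['tool_rot']).as_matrix();print(s['position'].round(1),M.round(3).tolist(),s['joint_pos'].round(2))
save('wrist','w4.png')
C=cam('wrist');print(C[2])
for t in('carrier','rod_seat','grip'):
    print(t,[(np.round(o['location'],1).tolist(),round(o['confidence'],2)) for o in robot.pinpoint('wrist',t)[:2]])
E
```

```text
t: 4.53
position: [390.3, 241.2, 333.2]
tool_rot: [0.042, 3.132, 0.013]
force: [0.3, 1.2, -1.6]
width: 0.506
grip_force: 62.3
[390.3 241.2 333.2] 0.5055444005153606 62.27522852830589 [ 0.3  1.2 -1.6]
top carrier [([384.9, 243.6], 0.59), ([398.6, 236.2], 0.43)]
top rod_seat [([360.0, 229.0], 0.88)]
top grip [([438.1, 265.7], 0.73), ([400.4, 236.8], 0.43)]
top hung_die []
scene carrier [([214.3, 234.3], 0.74), ([439.3, 391.6], 0.51)]
scene rod_seat [([357.6, 258.4], 0.95), ([168.0, 122.9], 0.39)]
scene grip [([396.3, 267.0], 0.76)]
scene hung_die [([422.2, 342.9], 0.93)]
t: 5.7
position: [453.5, -89.1, 324.3]
tool_rot: [1.496, 2.762, 0.001]
force: [0.9, 1.2, -2.0]
width: 0.506
grip_force: 62.0
t: 6.37
position: [453.7, -87.0, 324.1]
tool_rot: [-2.385, -2.044, 0.001]
force: [-0.8, 0.0, -2.2]
width: 0.508
grip_force: 61.9
[453.7 -87.  324.1] [[0.153, 0.988, -0.0], [0.988, -0.153, -0.0], [-0.0, -0.0, -1.0]] [-0.39 -0.1   0.45  1.73  0.04  1.5  -0.1 ]
[466.60936623  -5.27231741 466.05508554]
carrier []
rod_seat [([319.4, 261.9], 0.96)]
grip []
```

View pics/w4.png

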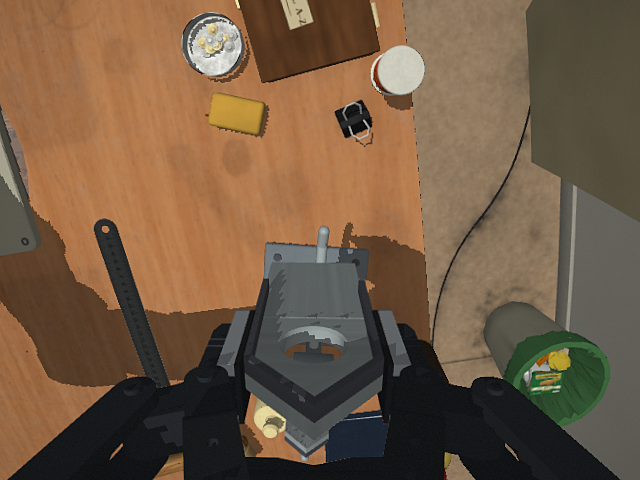

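The rod tip shows at (323,228), the collar side at about (320,262), and the foot's +y edge corners at (265,243) and (368,250). The held die is in front.

Run:
```python
from h import *
C=cam('wrist')
print('tip',atz('wrist',[323,228],135,C),'rod near',atz('wrist',[321,258],129,C))
a,b=atz('wrist',[266,243],12,C),atz('wrist',[369,249],12,C);print('foot edge',a,b,np.linalg.norm(a-b),np.degrees(np.arctan2(b[1]-a[1],b[0]-a[0])),(a+b)/2)
print('seat w',atz('wrist',[319.4,261.9],125,C),'seat tri',tri([ray('wrist',[319.4,261.9],C),ray('top',[360,229]),ray('scene',[357.6,258.4])]),tri([ray('top',[360,229]),ray('scene',[357.6,258.4])]))
print('top seat',atz('top',[358,228.3],125),'scene',atz('scene',[357.6,258.4],125))
print('grip',tri([ray('top',[398.6,236.2]),ray('scene',[395,266.8])]))
print('carrier',atz('top',[383.5,242.2],0))
# held die
robot.get_image('wrist');C=cam('wrist')
for o in robot.silhouettes('wrist','loose_die')+robot.pinpoint('wrist','die_hole'):
  print(o['confidence'],np.round(o['location'],1))
print('tool tcp',proj('wrist',robot.sense()['position'],C))
```

```text
tip [ 459.49305094 -105.27015238  135.        ] rod near [ 453.8107796  -133.16065989  129.        ]
foot edge [ 390.45852055 -150.08057728   12.        ] [ 504.95925817 -175.10292512   12.        ] 117.20297268746718 -12.32729686350745 [ 447.70888936 -162.5917512    12.        ]
seat w [ 451.7646684  -138.02779963  125.        ] seat tri (array([ 452.81725972, -141.13955291,  128.49804535]), [4.3, 4.4, 2.0]) (array([ 450.87868608, -143.93266076,  135.97097507]), [1.4, 1.4])
top seat [ 454.2774728  -140.71330385  125.        ] scene [ 457.63752213 -138.9587516   125.        ]
grip (array([ 429.29616037, -231.06715287,  196.32114204]), [2.5, 2.5])
carrier [ 426.70961409 -219.3558611     0.        ]
0.9 [315.7 340.5]
0.75 [303.2 439.3]
0.88 [314.8 352.2]
0.68 [318.8 263.9]
tool tcp [[312.29032755 328.26246386]]
```

```bash
python3 -m inch '[[[15,11,30],0.06,0.2],[[15.5,11,65],0.06,0.2],[[15.5,11,100],0.06,0.2],[[15.5,11,135],0.06,0.2],[[15.5,11,170],0.06,0.2],[[15.5,11,205],0.06,0.2],[[15.5,11,205],0.06,0.2],[[15.5,11,205],0.06,0.2]]'
python3 - <<'E'
from h import *
save('wrist','w5.png');save('scene','s5.png')
a=cv2.imread('pics/w5.png')[150:450,130:530];b=cv2.resize(cv2.imread('pics/s5.png')[215:315,310:443],(399,300),interpolation=cv2.INTER_CUBIC)
cv2.imwrite('pics/c5.png',np.hstack([a,b]))
s=robot.sense();C=cam('wrist');M=R.from_rotvec(s['tool_rot']).as_matrix();print(s['position'].round(1),M.round(3).tolist())
print('hole pred',proj('wrist',s['position']+M@[-1.6,0,-15.5],C),proj('scene',s['position']+M@[-1.6,0,-15.5]))
for n in('wrist','scene'):
  for t in('die_hole','rod_seat','loose_die'):print(n,t,[(np.round(o['location'],1).tolist(),round(o['confidence'],2)) for o in robot.pinpoint(n,t)[:2]])
E
```

```text
t: 7.38
position: [466.2, -73.4, 118.9]
tool_rot: [-2.446, -1.969, 0.004]
force: [0.3, 0.5, 0.0]
width: 0.509
grip_force: 62.0
[468.4 -73.4 121.4] [[0.214, 0.977, 0.003], [0.977, -0.214, 0.0], [0.001, 0.002, -1.0]]
hole pred [[312.04711015 354.9229157 ]] [[333.31813954 237.87062741]]
wrist die_hole [([313.9, 350.7], 0.94)]
wrist rod_seat [([313.7, 469.3], 0.62)]
wrist loose_die [([313.7, 266.5], 0.69), ([115.6, 46.8], 0.21)]
scene die_hole [([164.7, 240.7], 0.82), ([334.2, 239.8], 0.71)]
scene rod_seat [([354.9, 258.7], 0.88)]
scene loose_die [([331.9, 261.2], 0.72), ([175.8, 263.2], 0.58)]
```

View pics/c5.png

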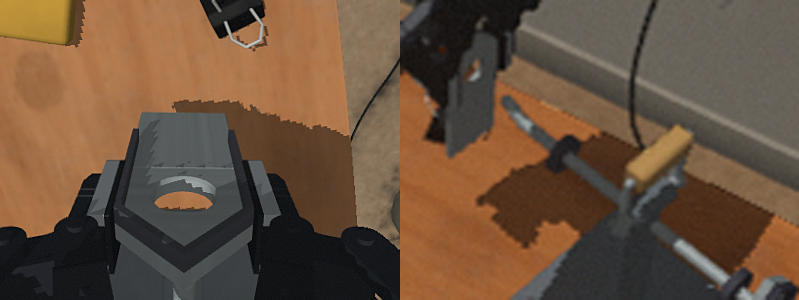

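The right crop shows the die just off the rod end, with its hole at (334,240) full-frame and the rod tip at (346,249). I'll compare the predicted tip and seat with what shows.

Run:
```python
from h import *
d=np.array([.214,.977,0]);seat=np.array([452.9,-138.5,125]);
for n in('scene','wrist'):
  print(n,'seat',proj(n,seat),'tip',proj(n,seat+37*d+[0,0,11]),'collar',proj(n,seat-16*d+[0,0,0]),'pivot',proj(n,seat-90*d+[0,0,17]))
# find tip in scene by viewing bright pixels
im=cv2.imread('pics/s5.png');print(im[243:256,336:352].max(2))
C=cam('scene')
J=np.array([proj('scene',seat+37*d+v,C)[0]-proj('scene',seat+37*d,C)[0] for v in 10*np.eye(3)]);print('px per 10mm',J.round(2))
```

```text
scene seat [[356.18484259 259.88450193]] tip [[342.90435153 246.12666137]] collar [[362.14600306 264.46707945]] pivot [[392.02398638 281.53634102]]
wrist seat [[311.23079344 467.83861422]] tip [[310.95728232 419.10346798]] collar [[311.31213745 493.44524781]] pivot [[311.62535141 619.37863486]]
[[ 64  62  61  64  61  85 144 162 158 140 136 132 133 136 131 132]
 [ 62  61  64  65  60 101 150 160 161 159 158 140 132 135 130 133]
 [ 61  62  61  64  60 109 153 162 164 163 159 160 163 144 136 135]
 [ 65  60  66  64  61 107 154 162 147 143 143 160 165 163 166 146]
 [ 64  64  65  62  63 107 152 141  87  72  71 128 159 164 164 162]
 [ 65  64  62  65  64 104 151 123  72  74  75  88 128 160 164 160]
 [ 61  62  66  64  63 102 152 124  72  75  78  74  85 132 161 162]
 [ 65  62  60  63  61 106 154 146  98  70  78  79  68  78 140 167]
 [ 64  62  63  65  63 122 157 164 145 100  79  81  79  73 120 160]
 [ 66  65  64  62  63 128 161 154 163 141 111  98 104 101  91 124]
 [ 65  61  63  60  66 125 160 157 158 162 125 103 134 144 115  88]
 [ 65  63  68  64  65 123 158 151 159 161 137 113 113 138 144 117]
 [ 64  64  63  64  66 126 155 154 156 160 161 143 115 119 146 158]]
px per 10mm [[ 2.59 -3.21]
 [-4.19 -2.08]
 [ 0.12 -3.13]]
```

Scene bias shifts the die and the tip alike, so the relative alignment is within about 2 mm. I'm threading the die on in steps.

```bash
python3 -m inch '[[[-10,0,0.5],0,0.2],[[-20,0,0.5],0,0.2],[[-28,0,0.5],0,0.2],[[-34,0,1],0,0.2],[[-34,0,1],0,0.2]]' && python3 -m inch '[[[-4,0,2],0,0.2],[[-8,0,4.5],0,0.2],[[-12,0,7],0,0.2],[[-15,0,8],0,0.2],[[-15,0,8],0,0.2],[[-15,0,8],0,0.2]]'
python3 - <<'E'
from h import *
save('wrist','w6.png');save('scene','s6.png')
a=cv2.imread('pics/w6.png')[180:480,130:530];b=cv2.resize(cv2.imread('pics/s6.png')[215:315,310:443],(399,300),interpolation=cv2.INTER_CUBIC)
cv2.imwrite('pics/c6.png',np.hstack([a,b]))
s=robot.sense();print(s['position'].round(1),s['force'].round(1),s['width'],s['grip_force'])
E
```

```text
t: 8.2
position: [459.2, -108.5, 118.2]
tool_rot: [2.45, 1.966, -0.0]
force: [0.1, 1.5, -1.6]
width: 0.505
grip_force: 62.0
t: 8.7
position: [456.5, -121.3, 110.2]
tool_rot: [-2.448, -1.969, 0.0]
force: [-0.8, 0.5, -2.0]
width: 0.505
grip_force: 62.0
[ 456.7 -121.   110.3] [ 0.4  1.2 -2.2] 0.5071983627461574 61.97134993504733
```

View pics/c6.png

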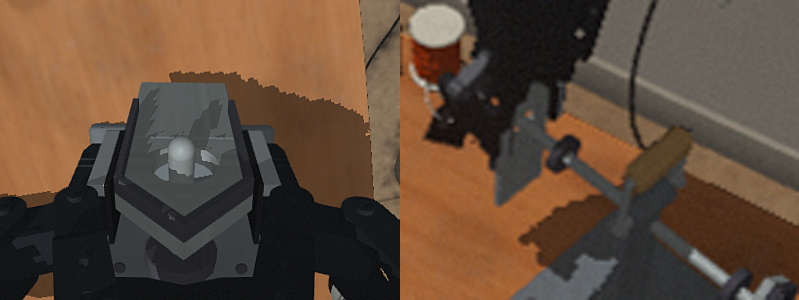

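The rod tip now pokes through the hole (left crop ~(180,155), slightly left of the hole centre), with no contact force. I'll push on to the seat and lower.

```bash
python3 -m inch '[[[-5,-1,0],0,0.2],[[-10,-2,0],0,0.2],[[-14,-2.5,0],0,0.2],[[-14,-2.5,2],0,0.2],[[-14,-2.5,4],0,0.2],[[-14,-2.5,6],0,0.2],[[-14,-2.5,6],0,0.2]]' && python3 -m inch '[[[0,0,1],0,0.2],[[0,0,1],0,0.2]]'
```

```text
t: 9.38
position: [450.9, -134.1, 103.7]
tool_rot: [-2.447, -1.969, 0.001]
force: [-0.1, 0.0, -1.3]
width: 0.502
grip_force: 62.0
t: 9.55
position: [451.3, -134.2, 103.4]
tool_rot: [-2.448, -1.969, -0.0]
force: [-1.9, 0.9, 0.9]
width: 0.502
grip_force: 62.7
```

```bash
python3 -m inch '[[[0,0,0.5],0,0.5],[[0,0,0.5],0,0.55],[[0,0,0.5],0,0.65],[[0,0,0.5],0,0.8],[[0,0,0.5],0,0.85],[[0,0,0.5],0,0.85],[[0,0,0.5],0,0.85]]'
python3 - <<'E'
from h import *
save('wrist','w7.png');save('scene','s7.png')
a=cv2.imread('pics/w7.png')[180:480,130:530];b=cv2.resize(cv2.imread('pics/s7.png')[215:315,310:443],(399,300),interpolation=cv2.INTER_CUBIC)
cv2.imwrite('pics/c7.png',np.hstack([a,b]))
s=robot.sense();print(s['position'].round(1),s['force'].round(1),s['width'],s['grip_force'])
E
```

```text
t: 10.13
position: [451.1, -134.4, 102.8]
tool_rot: [-2.448, -1.969, -0.0]
force: [0.9, 0.3, -0.2]
width: 0.852
grip_force: 0.0
[ 451.1 -134.3  102.8] [ 0.6 -0.5  0.7] 0.8483191802934573 0.0
```

View pics/c7.png

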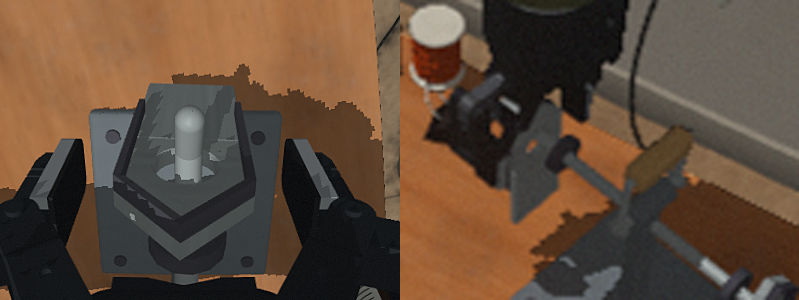

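The die hangs on the rod against the seat, the fingers are clear, and the grip force is zero. I'm retreating upward, then turning for the handle with the camera on the robot side.

```bash
python3 -m inch '[[[0,0,-10],0,0.85],[[0,0,-30],0,0.85],[[0,0,-65],0,0.85],[[0,0,-105],0,0.85],[[0,0,-145],0,0.85],[[0,0,-180],0,0.85],[[0,0,-180],0,0.85]]' && python3 -m inch '[[[-20,1,0],-0.12,0.85],[[-40,2,0],-0.24,0.85],[[-60,3,0],-0.36,0.85],[[-80,3,0],-0.48,0.85],[[-93,3,0],-0.6,0.85],[[-93,3,0],-0.72,0.85],[[-93,3,0],-0.84,0.85],[[-93,3,0],-0.96,0.85]]' && python3 -m inch '[[[0,0,0],-0.12,0.85],[[0,0,0],-0.24,0.85],[[0,0,0],-0.36,0.85],[[0,0,0],-0.48,0.85],[[0,0,0],-0.61,0.85],[[0,0,0],-0.61,0.85],[[0,0,0],-0.61,0.85]]'
python3 - <<'E'
from h import *
save('wrist','w8.png');C=cam('wrist')
s=robot.sense();M=R.from_rotvec(s['tool_rot']).as_matrix();print(s['position'].round(1),M.round(3).tolist(),s['joint_pos'].round(2))
for t in('carrier','grip','swing_handle','rod_seat','loose_die','hung_die'):
    print(t,[(np.round(o['location'],1).tolist(),round(o['confidence'],2)) for o in robot.pinpoint('wrist',t)[:2]])
print('pred grip',proj('wrist',[434,-226.5,190],C),'tcp',proj('wrist',s['position'],C))
E
```

```text
t: 10.82
position: [453.5, -135.2, 290.4]
tool_rot: [2.443, 1.964, 0.013]
force: [0.2, -0.6, -0.1]
width: 0.849
grip_force: 0.0
t: 11.48
position: [433.9, -226.2, 283.4]
tool_rot: [1.255, 2.88, 0.0]
force: [0.5, 0.3, -1.1]
width: 0.853
grip_force: 0.0
t: 12.07
position: [434.0, -225.9, 283.2]
tool_rot: [0.346, 3.122, 0.0]
force: [-0.1, -0.2, 0.6]
width: 0.848
grip_force: 0.0
[ 434.1 -225.9  283.1] [[-0.976, 0.219, 0.0], [0.219, 0.976, 0.0], [-0.0, 0.0, -1.0]] [-0.26 -0.03  0.65  1.76  0.02  1.41  1.73]
carrier [([309.4, 182.1], 0.93)]
grip [([309.8, 245.9], 0.8)]
swing_handle [([313.2, 223.2], 0.66)]
rod_seat [([432.8, 216.2], 0.64)]
loose_die [([415.2, 195.0], 0.78)]
hung_die [([216.0, 191.3], 0.79)]
pred grip [[313.0398965  246.99395902]] tcp [[314.32834957 328.04850616]]
```

View pics/w8.png

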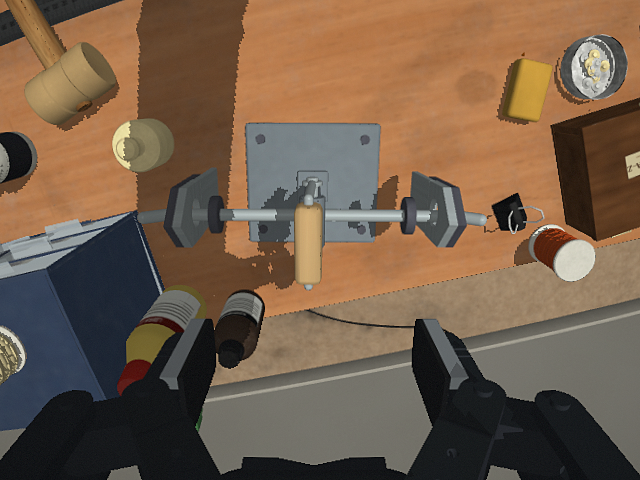

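The fingers are centred over the grip: grip seen at (310,246) against a predicted (313,247). Both dies hang between collar and tip, left and right at rows ~205. I'm descending to grip.

```bash
python3 -m inch '[[[0,-1.5,30],0,0.65],[[0,-1.5,60],0,0.65],[[0,-1.5,85],0,0.65],[[0,-1.5,105],0,0.65],[[0,-1.5,111],0,0.65],[[0,-1.5,111],0,0.65]]' && python3 -m inch '[[[0,0,0],0,0.4],[[0,0,0],0,0.3],[[0,0,0],0,0.2],[[0,0,0],0,0.1],[[0,0,0],0,0.05],[[0,0,0],0,0.05],[[0,0,0],0,0.05],[[0,0,0],0,0.05]]' 70
```

```text
t: 12.92
position: [433.0, -227.0, 170.7]
tool_rot: [-0.341, -3.12, -0.0]
force: [-0.0, -0.0, -0.6]
width: 0.647
grip_force: 0.0
t: 13.58
position: [434.6, -227.6, 173.2]
tool_rot: [0.34, 3.121, 0.0]
force: [-0.8, -0.2, 6.1]
width: 0.167
grip_force: 68.8
```

```bash
python3 -m inch '[[[0,0,-2],0,0.05],[[0,0,-5],0,0.05],[[0,0,-8],0,0.05],[[0,0,-12],0,0.05],[[0,0,-16],0,0.05],[[0,0,-20],0,0.05],[[0,0,-23],0,0.05],[[0,0,-25],0,0.05]]'
python3 - <<'E'
from h import *
save('wrist','w9.png');save('scene','s9.png')
a=cv2.resize(cv2.imread('pics/w9.png'),(400,300));b=cv2.resize(cv2.imread('pics/s9.png')[215:365,310:510],(400,300),interpolation=cv2.INTER_CUBIC)
cv2.imwrite('pics/c9.png',np.hstack([a,b]))
s=robot.sense();print(s['position'].round(1),s['force'].round(1),s['width'],s['grip_force'])
E
```

```text
t: 14.25
position: [433.9, -227.3, 197.3]
tool_rot: [0.34, 3.123, 0.0]
force: [-0.1, -0.1, -9.4]
width: 0.174
grip_force: 68.5
[ 434.  -227.4  197.2] [ 0.5 -0.  -9.7] 0.1731767998737859 68.45134377479553
```

View pics/c9.png

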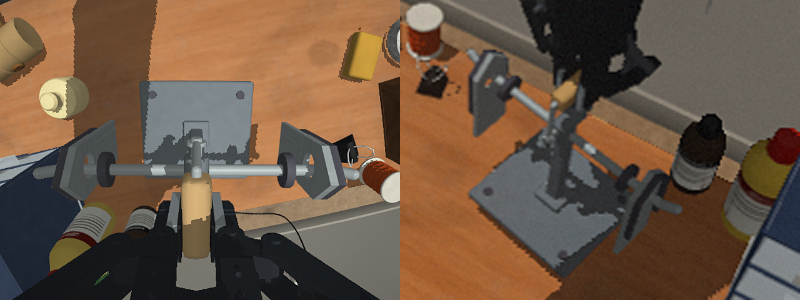

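The carrier is up, level and carrying both dies: the rod is straight across at row ~170 in the left crop, and the wrist force of -9.5 N matches the weight. I've also gone past the limit of ten pictures viewed, so I'll check only by numbers from here. I'll lift further and let it settle.

```bash
python3 -m inch '[[[0,0,-3],0,0.05],[[0,0,-8],0,0.05],[[0,0,-15],0,0.05],[[0,0,-22],0,0.05],[[0,0,-30],0,0.05],[[0,0,-38],0,0.05],[[0,0,-44],0,0.05],[[0,0,-48],0,0.05]]' && python3 -m inch '[[[0,0,-2],0,0.05],[[0,0,-2],0,0.05],[[0,0,-2],0,0.05],[[0,0,-2],0,0.05],[[0,0,-2],0,0.05],[[0,0,-2],0,0.05],[[0,0,-2],0,0.05],[[0,0,-2],0,0.05]]' && python3 -m inch '[[[0,0,0],0,0.05],[[0,0,0],0,0.05],[[0,0,0],0,0.05],[[0,0,0],0,0.05],[[0,0,0],0,0.05],[[0,0,0],0,0.05],[[0,0,0],0,0.05],[[0,0,0],0,0.05]]'
python3 - <<'E'
from h import *
prev=None
for i in range(4):
    im=cv2.GaussianBlur(robot.get_image('wrist'),(0,0),2).astype(int)
    if prev is not None: print('diff',np.abs(im-prev)[100:300].max())
    prev=im
    for _ in range(3): robot.get_image('scene')
C=cam('wrist');s=robot.sense();M=R.from_rotvec(s['tool_rot']).as_matrix()
print(s['position'].round(1),s['force'].round(1),s['grip_force'])
for t in('rod_seat','carrier','loose_die','hung_die','grip'):
  print(t,[(np.round(o['location'],1).tolist(),round(o['confidence'],2)) for o in robot.pinpoint('wrist',t)[:2]])
# predicted for a level carrier
g=s['position']+[0,0,18.7]; d=M[:,1]
for k,(y,z) in dict(rod_seat=(90,-65),carrier=(0,-190),loose=(90,-149.5),hung=(-90,-149.5),grip=(0,0)).items(): print(k,proj('wrist',g+d*y+[0,0,z],C).round(1))
E
```

```text
t: 15.02
position: [434.1, -227.4, 245.9]
tool_rot: [0.34, 3.122, 0.0]
force: [0.6, -0.3, -10.4]
width: 0.174
grip_force: 68.4
t: 15.68
position: [433.8, -227.3, 246.7]
tool_rot: [-0.34, -3.123, -0.0]
force: [0.8, -0.3, -8.4]
width: 0.173
grip_force: 68.4
t: 16.35
position: [433.8, -227.3, 246.8]
tool_rot: [-0.34, -3.123, -0.0]
force: [-0.6, 0.5, -10.3]
width: 0.171
grip_force: 68.4
diff 6
diff 3
diff 3
[ 433.8 -227.3  246.8] [ 0.1  0.3 -9.2] 68.44843626022339
rod_seat []
carrier [([312.1, 209.5], 0.95), ([182.3, 225.3], 0.7)]
loose_die [([450.8, 226.1], 0.97)]
hung_die [([182.5, 222.0], 0.7)]
grip [([313.4, 347.1], 0.92), ([449.6, 226.5], 0.29)]
rod_seat [[496.7 278.5]]
carrier [[314.  212.9]]
loose [[446.7 228.5]]
hung [[181.3 228.4]]
grip [[314.4 356. ]]
```

```bash
python3 -c "
from h import *
print(robot.job_done())"
```

```text
the job is handed in; nothing more can be done
None
```

I hung the loose die on the empty rod end and handed the job in with the carrier held still and level by its grip, about 74 mm up with both dies hanging; no verdict came back, and I viewed 12 pictures against the limit of 10.

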